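# Open the drop-chute gate past its spring catch and sweep the tub in

## Robot

A 6-joint arm with a two-finger parallel gripper is mounted at the origin on the work surface. World frame = base frame: x ahead of the robot, y to its left, z up, the work surface at z = 0. Lengths are in mm, angles in rad, forces in N, time in s.
With the tool pointing down it reaches from about 325 to 875 mm from the base axis. Payload 4.4 kg.
Tool frame: the origin (TCP) lies on the centre line of the jaws, within the pads' length; the fingertips stand ahead of it and the grasp point (between the pads) lies 6 mm ahead of it (ctrl.tcp_to_tips is the z of the fingertips in the tool frame, in mm); z points along the fingers, y is the line along which they close (so a half turn about z gives the same grasp; the last joint's range is limited). The gripper opens to 85 mm and grips with 20 to 120 N. Pads are 22 mm wide; open, the fingers measure 114 mm over their backs; the gripper's body (76 mm by 85 mm) begins 54 mm behind the grasp point. The pads swing forward as they close: fully open they stand 13 mm farther back than shut.
Start: joints at [1.125, 0.207, 1.542, -0, 1.393, -0.15], TCP at [167.625, 550.027, 256.282] pointing down, gripper open.
Joint ranges: [-2.73, 2.73], [-0.86, 2.22], [0.23, 2.46], [-1.11, 4.25], [0.08, 2.63], [-2.82, 2.82]. Speed limits (rad/s): [2.79, 2.79, 3.14, 3.14, 3.14, 3.14].

## Interface

Orientations are given as a 3x3 rotation matrix whose columns are the frame's x, y, z axes.
In Python, from plant import ctrl, sensors, optics gives the robot as it stands. Calls block until the motion is done:
- ctrl.move_ptp(position, orientation): joint-space move of the TCP to a pose.
- ctrl.move_l(position, rot=None, vel=150, threshold=None): straight line of the TCP; rot=None keeps the orientation; vel is the mean speed in mm/s. With threshold (N) it stops when the force on the tool has changed by that much, and returns True; else False.
- ctrl.set_joints(angles): joint-space move.
- ctrl.gripper_to(opening, force=None): finger opening in mm; force is the grip in N (None keeps the last); returns when the fingers have stopped.
- ctrl.hold(seconds).
- ctrl.solve_ik(position, orientation): joint angles nearest the present ones, or None.
- sensors.read_state(): the state.
- optics.grab_frame(name): name is "side" or "top" or "wrist"; returns (picture, depth): 480x640x3 uint8, red, green, blue; 480x640 float32, mm along the optical axis (not along the pixel's ray), 0 where there is no reading.
- optics.camera_params(name): a dict with "mtx" (3x3 intrinsics, pixels), "R" (3x3) and "t" (3): a world point X has camera coordinates R X + t; the wrist camera has in their place "T_tool_cam" (4x4, takes a point from camera to tool coordinates, whose origin is the TCP and whose axes are the flange's). Camera axes: x right, y down, z forward; pixel columns grow to the right and rows downward; lengths in mm; the calibration is good to about 2 mm. A picture is of the moment at which its call begins: read the wrist's pose just before it. camera_params takes no time and is no camera call.
A pose or a line that the arm cannot do raises ctrl.MotionError and nothing moves.
- ctrl.finish_job(): hands the job in; it is judged then, once.
The state is a dict: "t": time; "q": joint angles; "qvel": joint speeds; "tau": joint torques, N m; "eef_pos": TCP position; "eef_rot": TCP orientation; "force": force on the tool from outside, world axes, zero at the start; "wrist_torque": the same for the moment, N m; "grip_width": finger opening in mm; "grasp_force": force on a finger pad.
Only numpy, scipy, OpenCV 4.12 (cv2) and the standard library are available. Lean on these libraries where they do the work, as an engineer would, in place of code of your own. Each camera call takes 0.05 s, during which the arm holds its last target. There are 200 camera calls.

## Task

The tub on the sorting pan has to go down the drop chute. Press the gate's spring catch down with the fingertips and hold it down while you draw the slide gate over it, pull the gate fully open, then push the tub across the pan, flat on the deck, until it drops through the hole into the crate below. Pick nothing up, leave the gate open and leave all the other things on the pan and table where they are.

Things in the scene. Friction and masses are not known exactly. Their poses are not given: they have to be found in the camera images.
- pan: Fixed steel sorting pan, pose varies (yaw to 10 deg). Origin: table height, below the centre of its drop hole. z up, +y = the way the slide gate opens, x across. Flat deck 20 mm above the table, x +-200, y -360 to +310 mm, rim 14 mm above the deck. Two gate guides stand on the deck at x 82 to 110 mm on both sides, y -70 to +255, 22 mm high (25 over screw heads).
- hole (a point): Centre of the drop hole, level with the deck's top. The hole spans pan x +-80, y +-70 mm, is open down to a crate whose floor is about 0.18 m below, and at the start only the slide gate covers it. At its edge y = -70 nothing is raised above the deck: things slide in from that side once the gate is open.
- gate (a joint): Gate opening, m: 0 closed (start), 0.155 fully open at the end stop, sliding in pan +y; stays where left. A 5 mm plate, 190 mm wide (x), y -72 to +88 mm when closed, underside 10 mm, top 15 mm above the deck. Sliding needs about 2 N, some 2 N more while over the catch. With the catch up it is blocked after 2 mm.
- gate_bar (a point): Middle of the cross bar (along pan x) of the gate's handle, which moves with the gate: a flat U-shaped loop of 8 mm round bar in front (+y) of the plate. Bar's centre line 24 mm above the deck, at pan y = 132 mm when closed. Inside the loop: 102 mm wide (x), 40 mm from the plate's front edge to the bar (y), open from above. Fingertips in the loop draw the gate by pushing the bar in +y.
- catch (a joint): How far the spring catch is pressed down, m: 0 up (start), 0.018 at its bottom stop. The plate's front edge passes over it once it is pressed more than 0.0105; under the plate it stays at about 0.010 by itself. Pressing takes about 3 N at first and 8 N at the bottom.
- catch_top (a point): Centre of the flat top of the spring catch, moving with it: round upright steel plunger, 34 mm diameter, inside the handle loop, 2 mm in front of the plate's front edge and 4 mm behind the cross bar when closed (pan x 0, y 107 mm). Top 20 mm above the deck when up, 2 mm at the bottom of its stroke. Moves only up and down; deck around it is flat.
- tub: Loose white rectangular plastic food tub with lid, 105 mm (its x) by 75 mm (its y) by 52 mm high, 0.1 to 0.25 kg, standing on the deck on the -y side of the hole, its yaw within about 20 degrees of the pan's. Origin at the centre of its underside, z up.
- tin: Bystander on the deck: flat round gold-lacquered fish tin, 82 mm in diameter, 34 mm high. Origin at the centre of its underside. The tin, jar and carton stand in swapped places near the pan's long edges, 150 mm or so to the side of x = 0.
- jar: Bystander on the deck: small glass jar with a lid, 60 mm in diameter, 62 mm high. Origin at the centre of its underside.
- carton: Bystander on the deck: small cardboard box 50 x 66 x 45 mm high. Origin at the centre of its underside.
- bottle: Bystander on the table, left of the pan: clear plastic bottle, 64 mm in diameter, 190 mm high. Origin at the centre of its underside.
- can: Bystander on the table, right of the pan: can, 72 mm in diameter, 110 mm high. Origin at the centre of its underside.
- scraper: Bystander lying on the table right of the pan: scraper with black handle, 200 mm long. Origin under its middle.

How it is judged:
By the outcome, as a careful person would: the job done as asked, in the order asked, and still so for the second after the job is handed in, with the robot touching nothing.
It also fails if it takes over 54 s, if anything falls off the work surface, if the arm or the gripper's body presses on something with over 40 N, if the wrist force passes 120 N, or if a joint passes its speed limit or range.

## Working session

There is one attempt and no reset: what is moved stays moved. The work goes in short steps, each a Python script; the robot and the scene stay as the last script left them, time stands still between calls to the robot, and variables do not carry over. Pictures are saved under pics/ and viewed, at most 10 in all, crops included, and the job is handed in when it is done.

```bash
ls; mkdir -p pics
python3 - <<'E'
from plant import ctrl,sensors,optics
import cv2,numpy as np
s=sensors.read_state();print(s['t'],s['eef_pos'],s['eef_rot'],s['grip_width'],ctrl.tcp_to_tips)
for n in('top','side'):
    p,d=optics.grab_frame(n);cv2.imwrite(f'pics/{n}0.png',p[:,:,::-1]);np.save(f'pics/{n}0.npy',d)
    c=optics.camera_params(n);print(n,c, (d>0).mean())
print(optics.camera_params('wrist'))
E
```

```text
pics
0.0 [167.31916467 549.37697294 255.08425535] [[-9.56577489e-01  2.91476464e-01 -9.89447534e-04]
 [ 2.91477965e-01  9.56575147e-01 -2.14105301e-03]
 [ 3.22414360e-04 -2.33648527e-03 -9.99997218e-01]] 85.58184852029348 25.0
top {'mtx': array([[601.47375868,   0.        , 326.749153  ],
       [  0.        , 601.47375868, 231.52768238],
       [  0.        ,   0.        ,   1.        ]]), 'R': array([[ 0.01232484, -0.99991706, -0.00373685],
       [-0.98845922, -0.01161915, -0.15104092],
       [ 0.15098497,  0.00555528, -0.98852045]]), 't': array([ -21.15026197,  534.19831646, 1452.7313029 ])} 0.996044921875
side {'mtx': array([[433.88931258,   0.        , 326.82008962],
       [  0.        , 433.88931258, 243.87329964],
       [  0.        ,   0.        ,   1.        ]]), 'R': array([[ 0.90843928, -0.41730108, -0.02445188],
       [-0.25163154, -0.49920282, -0.829143  ],
       [ 0.33379582,  0.75937893, -0.55850156]]), 't': array([-497.44137594,  156.75399052, 1191.10119764])} 0.9960807291666667
{'mtx': array([[344.85980321,   0.        , 323.2975135 ],
       [  0.        , 344.85980321, 242.31596065],
       [  0.        ,   0.        ,   1.        ]]), 'T_tool_cam': array([[-2.51594291e-04, -9.51153629e-01, -3.08717849e-01,
         8.05039417e+01],
       [ 9.99999943e-01, -1.69713519e-04, -2.92081096e-04,
        -6.67356609e-02],
       [ 2.25420402e-04, -3.08717905e-01,  9.51153618e-01,
        -1.16683090e+02],
       [ 0.00000000e+00,  0.00000000e+00,  0.00000000e+00,
         1.00000000e+00]])}
```

View pics/top0.png

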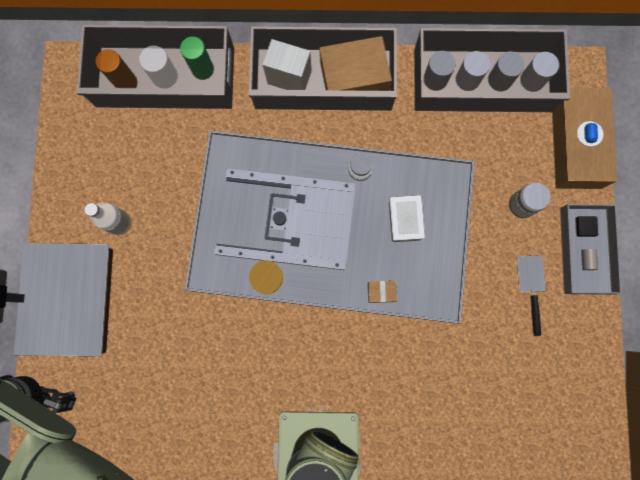

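View pics/side0.png

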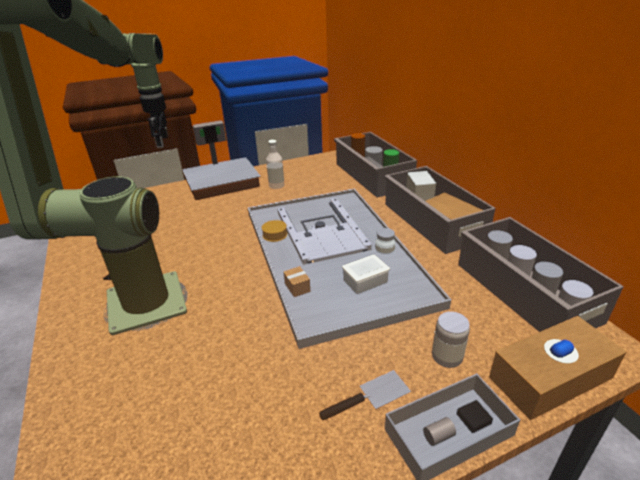

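The top view shows the pan with yaw of about -6°. The catch is at (279,218), the handle bar at about (267,217), and the tub at (407,218) on the right, which is pan -y. Next I'll cast rays for a first estimate, then take a wrist picture close to the handle.

```bash
cat > h.py <<'E'
from plant import ctrl,sensors,optics
import cv2,numpy as np
def ray(uv,z,K,R,t):
    uv=np.atleast_2d(uv).astype(float); d=np.c_[uv,np.ones(len(uv))]@np.linalg.inv(K).T@R
    c=-R.T@t; return c+d*((z-c[2])/d[:,2])[:,None]
def top(uv,z):
    c=optics.camera_params('top'); return ray(uv,z,c['mtx'],c['R'],c['t'])
def wrist_cam(s):
    c=optics.camera_params('wrist');T=np.eye(4);T[:3,:3]=s['eef_rot'];T[:3,3]=s['eef_pos']
    M=np.linalg.inv(T@c['T_tool_cam']);return c['mtx'],M[:3,:3],M[:3,3]
def Rz(a): return np.array([[np.cos(a),-np.sin(a),0],[np.sin(a),np.cos(a),0],[0,0,1]])
def tool(a): # tool x at world angle a, z down
    return Rz(a)@np.diag([1.,-1,-1])
def log(m=''):
    s=sensors.read_state();print(m,round(s['t'],2),s['eef_pos'].round(1),'F',s['force'].round(1),'w',round(s['grip_width'],1));return s
E
python3 - <<'E'
from h import *
c=top([(211,133),(472,162),(459,321),(188,290)],34)[:,:2];print(c.round(1))
yd=(c[0]-c[1]+c[3]-c[2]);yaw=np.arctan2(yd[1],yd[0])-np.pi/2
o=c.mean(0)-Rz(yaw)[:2,:2]@[0,-25];print('yaw',np.degrees(yaw),'origin',o, np.linalg.norm(c[0]-c[1]),np.linalg.norm(c[0]-c[3]))
pc=lambda w:(w[:,:2]-o)@Rz(yaw)[:2,:2]
print('catch',pc(top((279,218),40)),'bar',pc(top((267,217),44)))
im=cv2.imread('pics/top0.png');m=((im.min(2)>185)*255).astype(np.uint8);m[:,:370]=0;m[:,450:]=0;m[:160]=0;m[280:]=0
cs,_=cv2.findContours(m,0,1);k=max(cs,key=cv2.contourArea);w=top(k[:,0],72)
r=cv2.minAreaRect(pc(w).astype(np.float32));print('tub pan',r)
for n,uv,z in(('jar',(361,163),82),('carton',(382,288),65),('tin',(266,277),54)):print(n,pc(top(uv,z)))
for a in (0,180):
  for y,z in((107,60),(280,30),(-250,40)):
    p=o+Rz(yaw)[:2,:2]@[0,y];print(a,y,p.round(),[ (None if q is None else np.round(q,2)) for q in[ctrl.solve_ik([*p,z],tool(yaw+np.pi/2+np.radians(a)))]])
E
```

```text
[[ 787.   284.7]
 [ 718.1 -380.8]
 [ 318.7 -339.6]
 [ 385.9  324.7]]
yaw -5.845822061411103 origin [554.99347303  -2.8712906 ] 669.1136849930535 403.0764799824009
catch [[  1.19217367 108.28931362]] bar [[ -0.3507888  137.85202882]]
tub pan ((33.400753021240234, -204.92056274414062), (105.6617202758789, 75.42839813232422), 10.590911865234375)
jar [[153.09245016 -78.88382147]]
carton [[-144.43651509 -162.16652175]]
tin [[-149.26500232  119.90569184]]
0 107 [566. 104.] [array([ 0.03,  0.44,  1.69, -0.  ,  1.02,  0.13])]
0 280 [584. 276.] [array([ 0.31,  0.6 ,  1.5 , -0.  ,  1.03,  0.41])]
0 -250 [ 530. -252.] [array([-0.59,  0.49,  1.66, -0.  ,  0.99, -0.49])]
180 107 [566. 104.] [None]
180 280 [584. 276.] [array([ 0.31,  0.6 ,  1.5 , -0.  ,  1.03, -2.73])]
180 -250 [ 530. -252.] [array([-0.59,  0.49,  1.66, -0.  ,  0.99,  2.65])]
```

```bash
cat >> h.py <<'E'
yaw=np.radians(-5.85);o=np.array([555.,-2.9])
def W(x,y,z): return np.array([*(o+Rz(yaw)[:2,:2]@[x,y]),z])
def pan(w): return (np.atleast_2d(w)[:,:2]-o)@Rz(yaw)[:2,:2]
E
python3 - <<'E'
from h import *
R=tool(yaw+np.pi/2)
ctrl.gripper_to(0,force=40)
ctrl.move_ptp(W(0,107,150),R)
ctrl.hold(.3)
s=log();p,d=optics.grab_frame('wrist');cv2.imwrite('pics/w1.png',p[:,:,::-1]);np.save('pics/w1.npy',d)
K,Rc,t=wrist_cam(s)
for q in((0,107,40),(0,132,44),(0,88,35)):
    c=Rc@W(*q)+t;c=K@c;print(q,(c[:2]/c[2]).round(1))
E
```

```text
3.34 [565.8 104.1 150.1] F [ 0.6  0.5 -0.8] w 0.4
(0, 107, 40) [325.3 250.8]
(0, 132, 44) [325.4 217.3]
(0, 88, 35) [325.2 273.1]
```

View pics/w1.png

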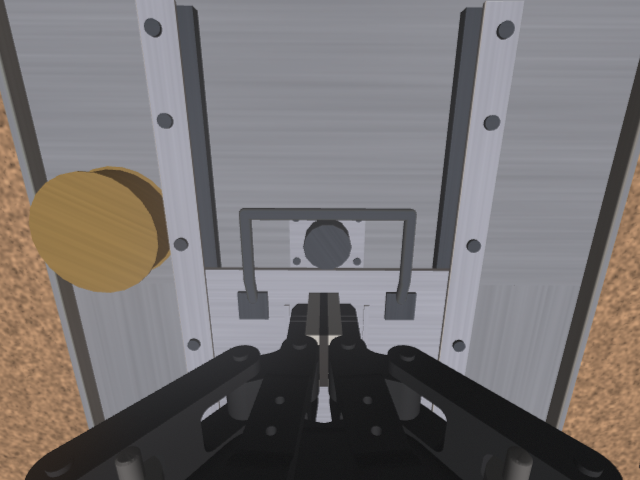

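The wrist view shows the catch at (327,244), the bar across row 214 and the plate's front edge at row 268. All of them lie slightly further towards +y than predicted. I'll refine that by ray casting.

Run:
```python
from h import *
s=sensors.read_state();K,Rc,t=wrist_cam(s)
f=lambda uv,z:pan(ray(uv,z,K,Rc,t)).round(1)
print('bar ends',f([(245,214),(410,214)],44),'edge',f([(210,268.5),(446,268.5)],35),'catch top near edge',f([(327,268)],40),f([(304,246),(350,246)],40))
im=cv2.imread('pics/w1.png');g=cv2.cvtColor(im,6)[205:280,285:370];print(g[:,42].tolist())
print(g[40].tolist())
```

```text
bar ends [[-53.2 134.1]
 [ 55.9 134.1]] edge [[-83.5  91.4]
 [ 87.5  91.6]] catch top near edge [[ 1.2 93.9]] [[-14.8 110.4]
 [ 17.1 110.4]]
[144, 145, 134, 89, 73, 81, 83, 83, 83, 84, 84, 84, 84, 84, 79, 59, 55, 54, 55, 58, 75, 81, 81, 82, 83, 82, 81, 82, 83, 83, 83, 84, 84, 83, 82, 82, 80, 81, 82, 82, 82, 83, 82, 83, 84, 84, 84, 83, 81, 82, 83, 84, 84, 83, 84, 83, 83, 83, 83, 82, 82, 82, 82, 83, 91, 130, 163, 164, 166, 166, 168, 170, 167, 167, 166]
[146, 146, 146, 146, 150, 161, 161, 161, 162, 162, 162, 162, 163, 162, 162, 162, 162, 156, 116, 79, 82, 83, 83, 82, 81, 82, 82, 82, 83, 83, 82, 83, 83, 83, 83, 82, 81, 82, 84, 84, 83, 82, 82, 82, 81, 80, 81, 83, 84, 84, 84, 83, 82, 82, 82, 81, 81, 83, 82, 81, 81, 82, 83, 82, 82, 87, 121, 165, 165, 165, 166, 166, 165, 165, 166, 166, 166, 165, 163, 154, 145, 145, 145, 145, 145]
```

```bash
cat >> h.py <<'E'
o=o+Rz(yaw)[:2,:2]@[1.3,2.7]
RA=tool(yaw+np.pi/2)
E
python3 - <<'E'
from h import *
ctrl.move_l(W(0,107,80),RA,vel=120); ctrl.hold(.2);log('above')
print(ctrl.move_l(W(0,107,50),vel=25,threshold=2)); s=log('touch'); print(pan(s['eef_pos']))
E
```

```text
above 4.33 [568.4 106.1  81.2] F [ 0.1  0.4 -0. ] w 0.1
True
touch 5.04 [567.3 106.1  63.4] F [-0.8 -0.8  4. ] w -0.1
[[ -0.1702617  106.94602074]]
```

Run:
```python
from h import *
ctrl.move_l(W(0,107,49.5),vel=40); ctrl.hold(.2);log('pressed')
h=ctrl.move_l(W(0,130,49.5),vel=30,threshold=15);s=log(f'over {h}');print(pan(s['eef_pos']))
p,d=optics.grab_frame('wrist');cv2.imwrite('pics/w2.png',p[:,:,::-1])
```

```text
pressed 5.74 [567.4 106.1  50.1] F [-0.6 -0.1  7.2] w -0.4
over False 6.66 [570.6 127.1  50.4] F [ 0.1 -6.6  6.1] w -0.1
[[  0.97685847 128.26394015]]
```

View pics/w2.png

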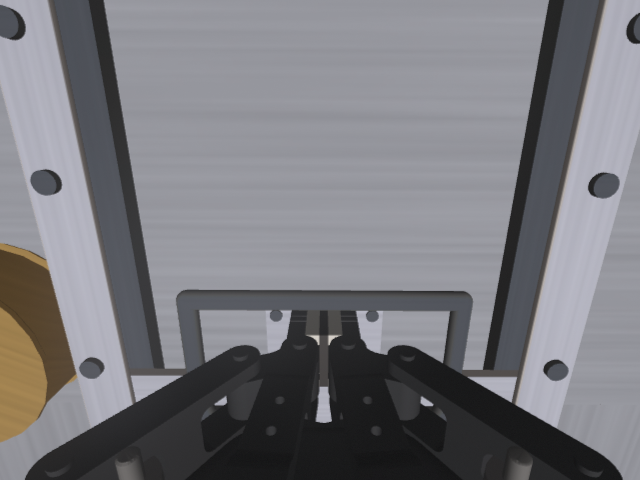

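The fingertips are against the bar at row 300 and the catch is still held down. The gate is drawn about 11 mm, past the blocking point, so I'll continue to the end stop.

Run:
```python
from h import *
h=ctrl.move_l(W(0,262,49.5),vel=60,threshold=25);s=log(f'mid {h}');print(pan(s['eef_pos']))
h=ctrl.move_l(W(0,288,49.5),vel=25,threshold=14);s=log(f'end {h}');print(pan(s['eef_pos']))
p,d=optics.grab_frame('top');cv2.imwrite('pics/top1.png',p[:,:,::-1])
```

```text
mid False 9.06 [584.1 258.9  49.5] F [ 1.8 -4.7  3. ] w 0.5
[[  0.98780799 260.68777853]]
end True 9.71 [585.2 269.7  49.1] F [ 0.9 -2.   0.4] w 0.3
[[  0.96142817 271.51435056]]
```

View pics/top1.png

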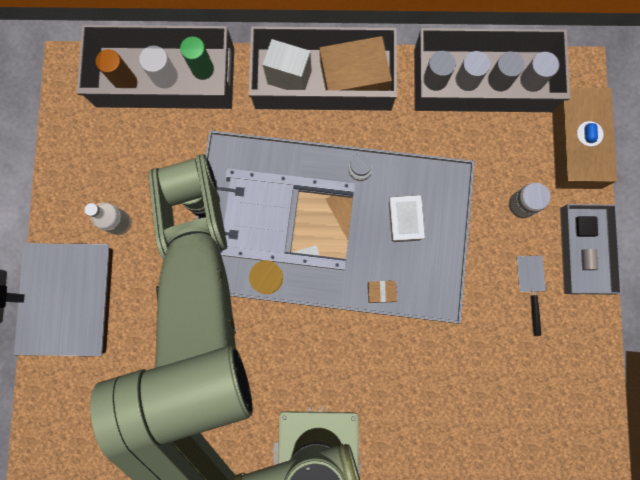

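The gate is drawn back and the hole is open, with the crate visible at (322,225). I'll confirm the end stop, retreat, then push the tub along its own y axis. That line passes about 7 mm from the hole centre.

```bash
cat >> h.py <<'E'
c0=np.array([32.5,-206.5]);a=np.radians(10.6);u=np.array([-np.sin(a),np.cos(a)])
RT=tool(yaw+np.pi/2+a)
def P(s,z): return W(*(c0+u*s),z)   # s mm along the push line from the tub's centre
E
python3 - <<'E'
from h import *
h=ctrl.move_l(W(0,278,49.5),vel=20,threshold=14);s=log(f'end {h}');print(pan(s['eef_pos']))
ctrl.move_l(W(0,263,49.5),vel=40);ctrl.move_l(W(0,263,170),vel=150);log('up')
ctrl.move_ptp(P(-75,170),RT);ctrl.gripper_to(50)
p,d=optics.grab_frame('top');cv2.imwrite('pics/top2.png',p[:,:,::-1])
ctrl.move_l(P(-75,110),vel=120);ctrl.hold(.2)
s=log('behind');K,Rc,t=wrist_cam(s)
p,d=optics.grab_frame('wrist');cv2.imwrite('pics/w3.png',p[:,:,::-1])
w=ray([(0,0)],72,K,Rc,t)
m=((p.min(2)>185)*255).astype(np.uint8);cs,_=cv2.findContours(m,0,1);k=max(cs,key=cv2.contourArea)
print(cv2.minAreaRect(pan(ray(k[:,0],72,K,Rc,t)).astype(np.float32)))
E
```

```text
end True 10.04 [584.7 269.7  48.4] F [ 0.1 -2.3  0.8] w -0.1
[[  0.46889817 271.51869821]]
up 11.35 [582.5 261.  168.8] F [-0.6 -0.2 -0.6] w 0.0
behind 14.75 [ 574.9 -284.4  111.4] F [-0.4 -0.3  0.7] w 50.0Traceback (most recent call last):
  File "<stdin>", line 10, in <module>
ValueError: max() iterable argument is empty
```

View pics/w3.png

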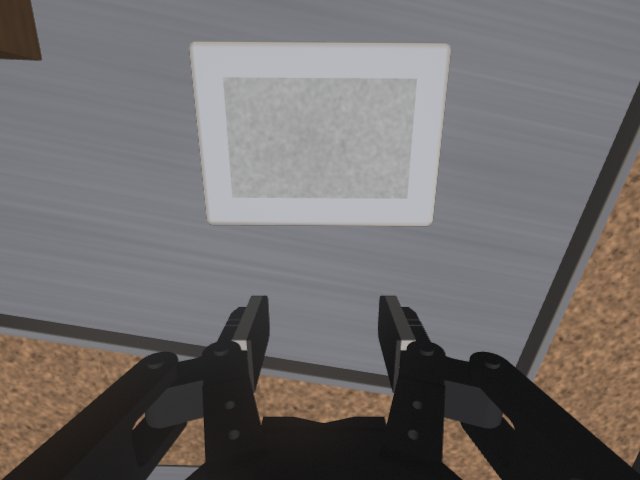

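View pics/top2.png

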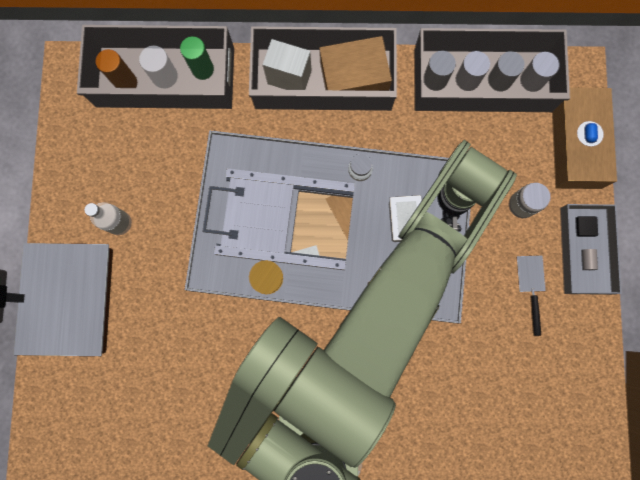

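The tub is square to the fingers and centred between them, at (320,134). The gate has stayed open, with its bar at column 207. Next is the push.

Run:
```python
from h import *
h=ctrl.move_l(P(-75,57),vel=60,threshold=12);log(f'down {h}')
h=ctrl.move_l(P(60,57),vel=60,threshold=25);log(f'pushed {h}')
s=sensors.read_state();p,d=optics.grab_frame('wrist');cv2.imwrite('pics/w4.png',p[:,:,::-1])
```

```text
down False 15.83 [ 574.5 -284.1   57.5] F [ 0.5 -0.9  0.2] w 50.0
pushed False 18.23 [ 562.9 -149.4   57. ] F [-0.5 -0.9 -0.5] w 49.9
```

View pics/w4.png

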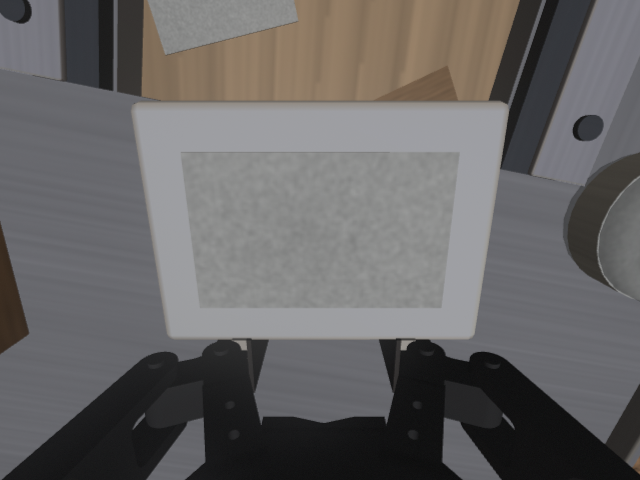

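The tub is seated squarely on both fingers, with its leading edge over the hole and clear of both guides. I'll continue the push.

Run:
```python
from h import *
h=ctrl.move_l(P(150,57),vel=60,threshold=25);log(f'pushed {h}')
ctrl.hold(.3);ctrl.move_l(P(120,57),vel=80);ctrl.move_l(P(120,180),vel=120);log('up')
p,d=optics.grab_frame('wrist');cv2.imwrite('pics/w5.png',p[:,:,::-1])
```

```text
pushed False 19.93 [555.6 -60.   57.1] F [ 0.3 -0.3  0.4] w 50.2
up 21.93 [557.2 -89.2 179. ] F [-0.3 -0.4  0.9] w 50.2
```

View pics/w5.png

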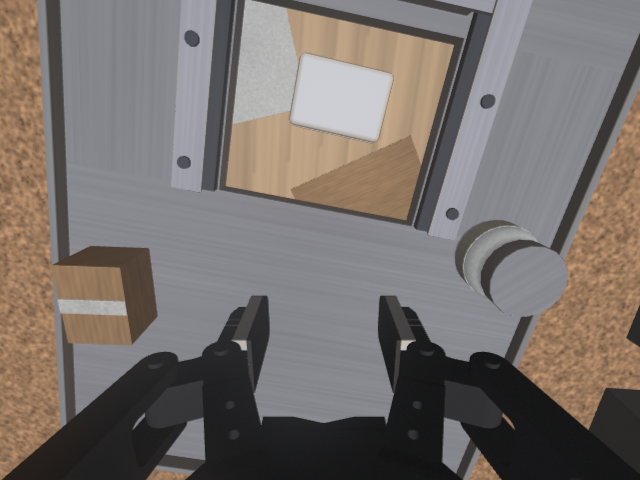

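The tub lies on the crate floor at (342,97), and the jar and carton are undisturbed. The arm is clear of everything, so I'm handing in.

Run:
```python
from h import *
ctrl.hold(.3);print(ctrl.finish_job())
```

```text
the job is handed in; nothing more can be done
None
```

The tub is down the chute in the crate, the gate was left fully open, nothing else looked disturbed, and the job was handed in at about 22 s.

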